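Reset the extraction key switch after a burnt bake

TASK

A burnt tray of buns has tripped the oven extraction. Take the red-handled key from its forked stand, push it fully home into the key switch on the steel box, turn it clockwise to its stop and back to its home position, and withdraw it. Then hang the key back on its stand, upright with its collar resting on the fork, let go, and leave the shaker, plate, bun tray and spatula where they are.

Things in the scene. Friction and masses are not known exactly. Their poses are not given: they have to be found in the camera images.
- key_grip (a point): Centre of the key's red handle, 56 mm wide (key x), 14 mm thick (key y), 30 mm high (key z); on the key's axis. Key: steel, 92 mm long, about 0.11 kg, z up as it hangs upright, blade down; works equally turned half round. It starts hanging in its stand, handle width within 0.4 rad of the stand's x axis.
- key_tip (a point): Centre of the lower end of the key's blade, 77 mm below the handle's centre. From the tip up: flat blade 22 mm (key x) by 7 mm (key y), 24 mm high; round shank, diameter 7 mm, 18 mm long; then the collar.
- key_collar (a point): Centre of the underside of the key's collar (diameter 24 mm, 6 mm thick), 42 mm above the tip, 35 mm below the handle's centre. Above the collar: neck, diameter 12 mm, 14 mm long, then the handle.
- box_top (a point): Key-switch box, fixed, stainless, 170 (x) by 150 (y) by 64 mm high, with an 8 mm brass lock plate (80 by 66 mm) on top. Point: middle of the box, level with the plate's top, 72 mm above the counter. The plate is fixed firmly but off-centre: its keyhole lies up to 5 mm either way from this point along the box's y (true along x). Find it by touch or sight.
- keyhole_depth (a point): Point on the box 42 mm below box_top, where the tip of a fully inserted key lies (but for the plate's hidden offset along y). The keyhole is a chamfered slot 24 mm along the box's x, 9 mm along y, through the plate. Key fully home: collar rests on the plate, blade wholly below it, turning with the barrel. While turned it is caught; it comes out only within about 0.08 rad of home.
- keyswitch (a joint): Angle of the lock barrel under the plate, rad: 0 at home (slot in line with the keyhole; it starts there), growing clockwise seen from above to a hard stop at 1.3; hard stop at 0 too. About 0.12 N m of friction; stays where left. Its slot is about 1.7 mm wider than the blade, so it lags the key by up to about 0.08 rad either way.
- stand_seat (a point): Key stand, fixed: white base 120 by 90 mm and a flat steel fork 44 mm wide, 6 mm thick, its top 75 mm above the counter. Point: the key's seat, on the slot's centre line, level with the fork's top. The slot is 12 mm wide (stand y) and ends 6 mm beyond the seat. The key hangs with its collar on the fork, shank in the slot. The post, 43 mm behind, is below the fork.
- stand_mouth (a point): Open mouth of the stand's slot, 24 mm from the seat along the stand's -x, level with the fork's top. The blade hanging under the fork is wider than the slot: raise the key about 6 mm (12 mm at most), then draw it out level along the stand's -x by 40 mm or more. Put it back the same way.
- shaker: Bystander: steel shaker can, 66 mm in diameter, 110 mm high, standing upright; origin at the centre of its underside.
- plate: Bystander: white plate 150 mm across with two pastries; origin at the centre of its underside.
- tray_edge (a point): Bystander: baking tray, 220 mm (its x) by 340 mm (its y), with twelve burnt buns, about 60 mm high. Point: middle of its long rim nearest the robot, 18 mm above the counter; the tray reaches 220 mm from there along its +x.
- spatula: Bystander: spatula 240 mm long lying on the counter; origin at its underside.

How it is judged (in metres and radians):
On the way, in this order (a step that is already met when the one before it is completed fails the run):
1. the key is pushed fully home into the switch (at least 36 of 42 mm), the barrel at home (z of key_tip in the frame of box_top below -0.036 m and horizontal distance between key_tip and box_top below 0.01 m and value of joint keyswitch below 0.1 rad), for 0.1 s.
2. with the key home, the barrel is turned clockwise to its stop (beyond 1.22 of 1.3 rad) (z of key_tip in the frame of box_top below -0.036 m and horizontal distance between key_tip and box_top below 0.01 m and value of joint keyswitch above 1.22 rad), for 0.1 s.
3. with the key still in, the barrel is turned back home (below 0.1 rad) (all of step 1), for 0.1 s.
4. the key is drawn wholly out, the barrel left at home (z of key_tip in the frame of box_top above 0.004 m and value of joint keyswitch below 0.12 rad), for 0.1 s.
At the end, for the whole second after the job is handed in: The key hangs upright (within 0.15 rad) and still on its stand, collar resting on the fork (within 3 mm in height), its axis in the slot (within 6 mm across, from 14 mm before to 6 mm beyond the seat), released; the barrel is at home (below 0.12 rad) (x of key_collar in the frame of stand_seat between -0.014 and 0.006 m and y of key_collar in the frame of stand_seat between -0.006 and 0.006 m and z of key_collar in the frame of stand_seat between -0.003 and 0.003 m and angle between key_collar's own z axis and vertical below 0.15 rad and value of joint keyswitch below 0.12 rad and linear speed of key below 0.02 m/s); the robot touches nothing.
It fails at once if the shaker is moved more than 25 mm (distance of shaker from where it was at the start of the episode above 0.025 m).
It fails at once if the plate is moved more than 25 mm (distance of plate from where it was at the start of the episode above 0.025 m).
It fails at once if the tray is moved more than 25 mm (distance of tray_edge from where it was at the start of the episode above 0.025 m).
It fails at once if the spatula is moved more than 25 mm (distance of spatula from where it was at the start of the episode above 0.025 m).
It also fails if it takes over 72 s, if anything falls off the work surface, if the arm or the gripper's body presses on something with over 40 N, if the wrist force passes 120 N, or if a joint passes its speed limit or range.

ROBOT

A 6-joint arm with a two-finger parallel gripper is mounted at the origin on the work surface. World frame = base frame: x ahead of the robot, y to its left, z up, the work surface at z = 0. Lengths are in mm, angles in rad, forces in N, time in s.
With the tool pointing down it reaches from about 350 to 775 mm from the base axis. Payload 7.3 kg.
Tool frame: the origin (TCP) lies between the finger pads; the fingertips stand 14 mm ahead of it and the grasp point (between the pads) lies 5 mm behind it; z points along the fingers, y is the line along which they close (so a half turn about z gives the same grasp; the last joint's range is limited). The gripper opens to 92 mm and grips with 3 to 60 N. Pads are 19 mm wide; open, the fingers measure 130 mm over their backs; the gripper's body (75 mm by 190 mm) begins 47 mm behind the grasp point.
Start: joints at [1.174, 0.342, 1.524, -0, 1.275, -0.146], TCP at [130.277, 508.597, 240.741] pointing down, gripper open.
Joint ranges: [-2.53, 2.53], [-0.77, 2.02], [0.04, 2.7], [-1, 4.14], [0.28, 2.66], [-3.11, 3.11]. Speed limits (rad/s): [2.57, 2.57, 3.14, 3.14, 3.14, 3.14].

INTERFACE

Orientations are given as [roll, pitch, yaw] about the fixed x, y, z axes, in that order (R = Rz(yaw) Ry(pitch) Rx(roll)).
In Python, from plant import get_obs, cams, close_job gives the robot as it stands. The module is installed in compiled form; this text tells all that it offers.
- The arm moves only by the shell command python3 -m creep 'ROWS'. ROWS is JSON, a list of rows, each an object of numbers: "hand": the opening, from 0 (shut) to 1 (fully open); "tx", "ty", "tz": the shift along the tool's x, y, z in m; "spin": the turn about the tool's z in degrees. In form: [{"hand": .., "tx": .., "ty": .., "tz": .., "spin": ..}, ...]. A call has 1 to 5 rows; each row shifts and turns the commanded pose from where the row before left it, along the tool's axes as they then stand; what a row does not reach is not made up. A row lasts 1/8 s, in which the tool goes at most 62.5 mm and 10.7 degrees, less where a joint would pass 70% of its speed; a pose out of reach is approached as far as the arm can. A call is refused whole if a number of a shift passes 0.0625 or a number of a turn 10.7, either way. A call with a gripper value outside its range is refused whole. The fingers move at their own pace and stop on an object; the grip force is fixed at half the most. Time passes only in rows, so rows that do not move let the fingers close. It gives the time, the measured TCP pose, the force, the opening and the grip force at its end, in the units of the state.
- get_obs(): the state, without advancing time (a new reading comes with each control period).
- cams.capture(name): name is "scene" or "side" or "wrist"; returns a dict with "color" (480x640x3 uint8, red, green, blue), "K" (3x3 intrinsics, pixels), "R" (3x3) and "t" (3): a world point X has camera coordinates R X + t. Camera axes: x right, y down, z forward; pixel columns grow to the right and rows downward; lengths in mm; the calibration is good to about 2 mm. A picture is of the moment at which its call begins. There is no depth.
- close_job(): hands the job in; it is judged then, once.
The state is a dict: "time": time; "joint_positions": joint angles; "dq": joint speeds; "tau": joint torques, N m; "tool_pos": TCP position; "tcp_rot": TCP orientation; "contact_force": force on the tool from outside, world axes, zero at the start; "moment": the same for the moment, N m; "grip_width": finger opening in mm; "finger_force": force on a finger pad.
Only numpy, scipy, OpenCV 4.12 (cv2) and the standard library are available. Lean on these libraries where they do the work, as an engineer would, in place of code of your own. Each camera call takes 0.05 s, during which the arm holds its last target. There are 200 camera calls.

## Working session

There is one attempt and no reset: what is moved stays moved. The work goes in short steps, Python scripts to look and compute and a shell command to move; the robot and the scene stay as the last step left them, time stands still between calls to the robot, and variables do not carry over. Pictures are saved under pics/ and viewed, at most 14 in all, crops included, and the job is handed in when it is done.

```bash
mkdir -p pics
cat > h.py <<'E'
import numpy as np, cv2
from plant import get_obs, cams
def cap(n,save=None):
    c=cams.capture(n); c={k:np.array(v) for k,v in c.items()}
    if save: cv2.imwrite('pics/'+save,c['color'][...,::-1])
    return c
def ray(c,u,v):
    d=c['R'].T@np.linalg.inv(c['K'])@np.array([u,v,1.]); return -c['R'].T@c['t'],d/np.linalg.norm(d)
def onz(c,u,v,z):
    o,d=ray(c,u,v); return o+d*(z-o[2])/d[2]
def proj(c,X):
    p=c['K']@(c['R']@np.array(X,float)+c['t']); return p[:2]/p[2]
def tri(c1,p1,c2,p2):
    o1,d1=ray(c1,*p1);o2,d2=ray(c2,*p2)
    s=np.linalg.lstsq(np.c_[d1,-d2],o2-o1,rcond=None)[0]
    a=o1+s[0]*d1;b=o2+s[1]*d2
    return (a+b)/2,np.linalg.norm(a-b)
E
python3 - <<'E'
from h import *
np.set_printoptions(precision=2,suppress=True)
for n in ['scene','side','wrist']:
    c=cap(n,n+'0.png'); print(n,-c['R'].T@c['t'],c['R'][2],c['K'][0,0])
print(get_obs())
E
```

```text
scene [1108.21  484.35 1212.59] [-0.37 -0.37 -0.85] 585.3844061189518
side [-256.42 -878.14  774.43] [ 0.61  0.63 -0.47] 608.9613614720942
wrist [ 59.74 526.43 384.13] [ 0.26 -0.07 -0.96] 418.6351595951908
{'time': 0.15, 'joint_positions': array([ 1.17,  0.34,  1.52,  0.  ,  1.28, -0.15]), 'dq': array([ 0., -0., -0., -0.,  0.,  0.]), 'tau': array([  0.  , -43.15, -24.44,   0.07,   0.05,  -0.  ]), 'tool_pos': array([130.15, 508.33, 240.21]), 'tcp_rot': array([-3.14, -0.  ,  2.89]), 'contact_force': array([-0.5 ,  0.15,  0.18]), 'moment': array([-0.  ,  0.03,  0.  ]), 'finger_force': 0.0, 'grip_width': 91.94339733857376}
```

View pics/scene0.png

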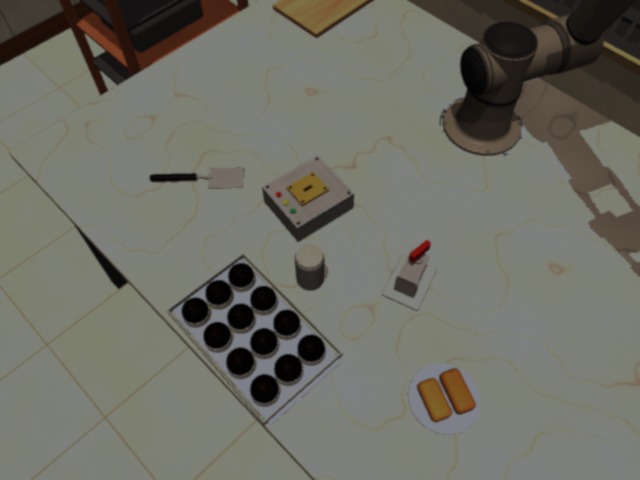

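View pics/side0.png

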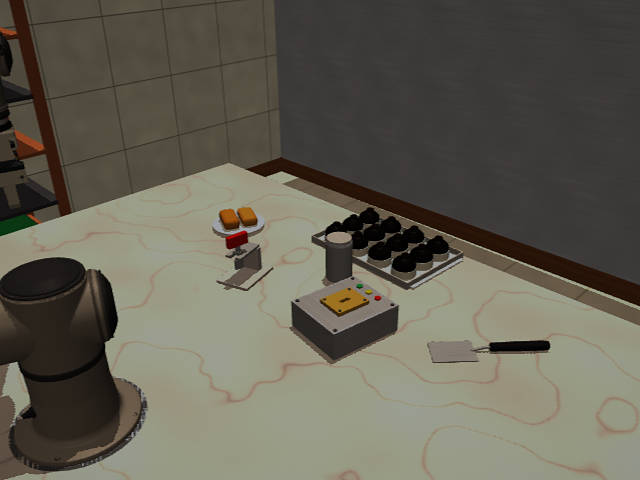

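The scene view shows the red handle at about (420,250), the stand at (410,280), the box with its brass plate at (308,188), and the shaker at (310,267). In the side view the handle is at (236,241) and the plate at (345,301).

Run:
```python
from h import *
np.set_printoptions(precision=1,suppress=True)
C={n:cap(n) for n in['scene','side']}
def blob(c,lo,hi,roi):
    hsv=cv2.cvtColor(c['color'],cv2.COLOR_RGB2HSV); m=cv2.inRange(hsv,np.array(lo),np.array(hi))
    if lo[0]==0: m|=cv2.inRange(hsv,np.array((174,lo[1],lo[2])),np.array((180,255,255)))
    k=np.zeros_like(m);k[roi[1]:roi[3],roi[0]:roi[2]]=1;m*=k
    cs=cv2.findContours(m,cv2.RETR_EXTERNAL,cv2.CHAIN_APPROX_NONE)[0]
    return max(cs,key=cv2.contourArea)
R={'scene':(390,225,450,280),'side':(215,225,260,255)}
B={'scene':(270,160,350,220),'side':(310,280,380,320)}
ctr={}
for n,c in C.items():
    k=blob(c,(0,130,60),(6,255,255),R[n]); r=cv2.minAreaRect(k); ctr[n]=r[0]; print(n,'red',r)
    k=blob(c,(15,110,60),(32,255,255),B[n]); r=cv2.minAreaRect(k)
    w=np.array([onz(c,*p[0],72)[:2] for p in k],np.float32); print(n,'brass',cv2.minAreaRect(w),'area',cv2.contourArea(w))
print('handle',tri(C['scene'],ctr['scene'],C['side'],ctr['side']))
# white base of stand: corner guesses from scene picture
for p in [(400,249),(437,262),(420,308),(382,292)]: print(p,onz(C['scene'],*p,5))
# box top corners
for p in [(317,158),(353,199),(300,234),(263,189)]: print(p,onz(C['scene'],*p,64))
for n,c in C.items():
    x,y=(340,130) if n=='scene' else (200,200)
im=[]
for n,(x,y) in {'scene':(370,225),'side':(200,220)}.items(): im.append(cv2.resize(C[n]['color'][y:y+90,x:x+90,::-1],(400,400),interpolation=cv2.INTER_CUBIC))
cv2.imwrite('pics/crop.png',cv2.convertScaleAbs(np.hstack(im),alpha=1.4))
```

```text
scene red ((419.6951599121094, 249.24391174316406), (6.559298038482666, 23.582239151000977), 51.34019470214844)
scene brass ((526.0120849609375, -143.52532958984375), (68.1962661743164, 81.31558990478516), 80.98869323730469) area 5229.704269535374
side red ((236.81674194335938, 239.38687133789062), (12.982583045959473, 23.47627830505371), 70.34617614746094)
side brass ((525.388671875, -151.2147979736328), (75.15914154052734, 84.09202575683594), 82.3287582397461) area 5354.971235785168
handle (array([492. , 170.2, 112.6]), np.float64(5.884145224801915))
(400, 249) [461.9 107.5   5. ]
(437, 262) [427.1 193.2   5. ]
(420, 308) [547.9 241.8   5. ]
(382, 292) [578.6 153.9   5. ]
(317, 158) [ 438.6 -198.5   64. ]
(353, 199) [467.1 -46.7  64. ]
(300, 234) [626.9 -65.2  64. ]
(263, 189) [ 600.4 -222.7   64. ]
```

View pics/crop.png

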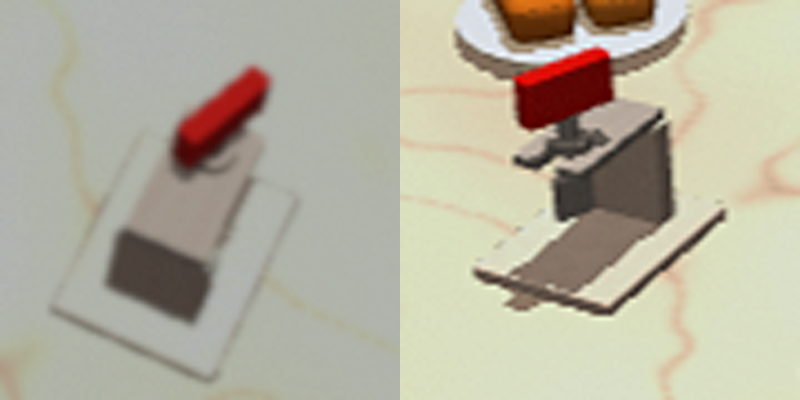

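The crop shows the key hanging with its handle roughly along the slot. The slot's mouth faces the robot (towards upper right in the scene view), and the post is at the back. Next I work out yaw angles and the first move.

```bash
cat >> h.py <<'E'
def go(target,yaw):
    """needed tool-axis move from current pose to TCP target (mm), yaw: spin first, then shift"""
    o=get_obs(); p=o['tool_pos']; y0=o['tcp_rot'][2]
    s=-np.degrees((yaw-y0+np.pi)%(2*np.pi)-np.pi)
    d=np.array(target)-p
    tx=np.array([np.cos(yaw),np.sin(yaw),0]);ty=np.array([np.sin(yaw),-np.cos(yaw),0])
    print('spin %.1f deg, then tx %.1f ty %.1f tz %.1f mm'%(s,d@tx,d@ty,-d[2]))
E
python3 - <<'E'
from h import *
np.set_printoptions(precision=1,suppress=True)
c=cap('scene')
q=[onz(c,370+u/4.444,225+v/4.444,6)[:2] for u,v in [(150,132),(298,200),(213,380),(52,308)]]
print(q,np.mean(q,0))
for i in range(4):
    d=q[(i+1)%4]-q[i]; print(np.linalg.norm(d),np.arctan2(d[1],d[0]))
a,b=[onz(c,370+u/4.444,225+v/4.444,125)[:2] for u,v in [(180,140),(253,72)]]
print('handle top edge',a,b,np.linalg.norm(b-a),np.arctan2(*(a-b)[::-1]),(a+b)/2)
a,b=[onz(c,370+u/4.444,225+v/4.444,75)[:2] for u,v in [(262,145),(212,265)]]
print('fork edge',a,b,np.linalg.norm(b-a),np.arctan2(*(b-a)[::-1]))
E
```

```text
[array([468.1, 124.6]), array([444.5, 207.3]), array([556.5, 242.7]), array([583.9, 157.7])] [513.2 183.1]
85.99300138099086 1.8493814081789708
117.47773735119556 0.3069295658927243
89.39522608963212 -1.2589719129992019
120.40144190954305 -2.863202294967252
handle top edge [524.4 173.3] [469.5 173.5] 54.876537411688595 -0.004756687975500335 [497.  173.4]
fork edge [470.5 190.2] [540.8 216.3] 74.9225781073836 0.35585611347023377
```

```bash
python3 -c "
from h import *
go([494,172,190],3.13)"
```

```text
spin -13.7 deg, then tx -367.6 ty -332.3 tz 50.5 mm
```

```bash
python3 -m creep '[{"hand":1,"spin":-6.85},{"hand":1,"spin":-6.85},{"hand":1,"tx":-0.042,"ty":-0.038},{"hand":1,"tx":-0.042,"ty":-0.038},{"hand":1,"tx":-0.042,"ty":-0.038}]'
python3 -m creep '[{"hand":1,"tx":-0.042,"ty":-0.038},{"hand":1,"tx":-0.042,"ty":-0.038},{"hand":1,"tx":-0.042,"ty":-0.038},{"hand":1,"tx":-0.042,"ty":-0.038},{"hand":1,"tx":-0.042,"ty":-0.038}]'
python3 -m creep '[{"hand":1,"tx":-0.03,"ty":-0.028,"tz":0.02},{"hand":1,"tz":0.03},{"hand":1},{"hand":1}]'
python3 - <<'E'
from h import *
np.set_printoptions(precision=3,suppress=True)
c=cap('wrist','w1.png'); print(get_obs()['tool_pos'],get_obs()['tcp_rot']); go([494,172,190],3.13)
print(proj(c,[494,172,125]))
E
```

```text
[130.242 508.521 240.576] [-3.141 -0.     2.891]
spin -13.7 deg, then tx -367.6 ty -332.3 tz 50.6 mm
[ 59.984 697.542]invalid input at $[0]: expected keys hand, tx, ty, tz, spin
invalid input at $[0]: expected keys hand, tx, ty, tz, spin
invalid input at $[0]: expected keys hand, tx, ty, tz, spin
```

View pics/w1.png

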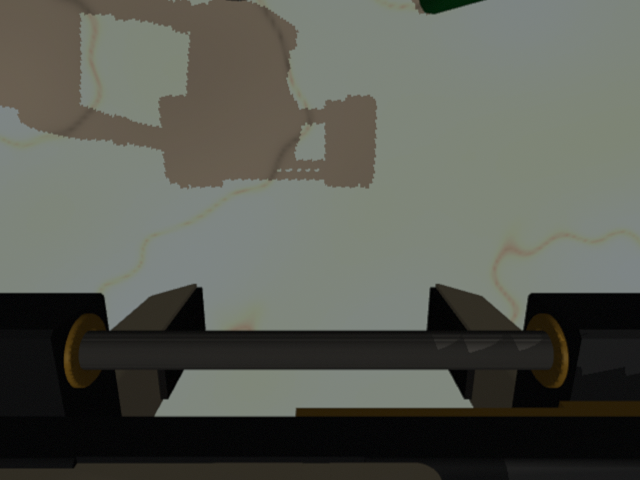

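The rows were refused because every key is required. The wrist picture only shows empty counter, with the fingers at (180,340) and (460,340). I'll send the moves again with all keys.

```bash
python3 -m creep '[{"hand":1,"tx":0,"ty":0,"tz":0,"spin":-6.85},{"hand":1,"tx":0,"ty":0,"tz":0,"spin":-6.85},{"hand":1,"tx":-0.042,"ty":-0.038,"tz":0,"spin":0},{"hand":1,"tx":-0.042,"ty":-0.038,"tz":0,"spin":0},{"hand":1,"tx":-0.042,"ty":-0.038,"tz":0,"spin":0}]'
python3 -m creep '[{"hand":1,"tx":-0.042,"ty":-0.038,"tz":0,"spin":0},{"hand":1,"tx":-0.042,"ty":-0.038,"tz":0,"spin":0},{"hand":1,"tx":-0.042,"ty":-0.038,"tz":0,"spin":0},{"hand":1,"tx":-0.042,"ty":-0.038,"tz":0,"spin":0},{"hand":1,"tx":-0.042,"ty":-0.038,"tz":0,"spin":0}]'
python3 -m creep '[{"hand":1,"tx":-0.03,"ty":-0.028,"tz":0.02,"spin":0},{"hand":1,"tx":0,"ty":0,"tz":0.03,"spin":0},{"hand":1,"tx":0,"ty":0,"tz":0,"spin":0},{"hand":1,"tx":0,"ty":0,"tz":0,"spin":0}]'
python3 - <<'E'
from h import *
np.set_printoptions(precision=3,suppress=True)
c=cap('wrist','w2.png'); go([494,172,190],3.13)
print(proj(c,[494,172,125]),proj(c,[494,172,75]))
E
```

```text
time: 0.98
tool_pos: [255.9, 392.0, 240.8]
tcp_rot: [3.141, 0.0, 3.131]
contact_force: [0.0, 0.3, 0.3]
grip_width: 91.9
finger_force: 0.0
time: 1.6
tool_pos: [463.9, 199.3, 240.9]
tcp_rot: [3.141, 0.0, 3.13]
contact_force: [-0.4, 0.5, 0.9]
grip_width: 91.7
finger_force: 0.0
time: 2.1
tool_pos: [492.6, 172.8, 191.7]
tcp_rot: [3.141, 0.001, 3.131]
contact_force: [-0.2, 0.6, 0.3]
grip_width: 91.6
finger_force: 0.0
spin 0.0 deg, then tx -1.2 ty -0.9 tz 2.1 mm
[314.045 270.135] [314.32  244.386]
```

View pics/w2.png

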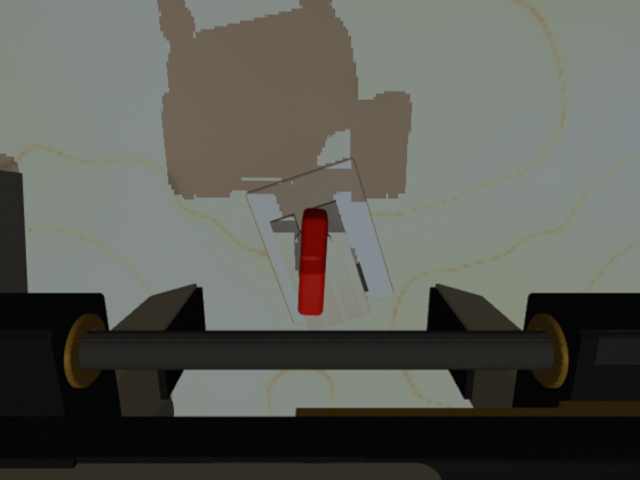

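The wrist view shows the red handle from (316,209) to (311,314). The base's near corners are at (247,193) and (353,158), and the fork mouth's prongs are near (283,218) and (335,205).

Run:
```python
from h import *
np.set_printoptions(precision=2,suppress=True)
c=cap('wrist')
hsv=cv2.cvtColor(c['color'],cv2.COLOR_RGB2HSV);m=cv2.inRange(hsv,np.array((0,130,50)),np.array((8,255,255)))
k=max(cv2.findContours(m,0,cv2.CHAIN_APPROX_NONE)[0],key=cv2.contourArea)
p=np.array([onz(c,*q[0],125)[:2] for q in k],np.float32)
print('red@125',cv2.minAreaRect(p),cv2.boundingRect(k))
def d(a,b,z):
    A,B=onz(c,*a,z),onz(c,*b,z);print(A,B,np.linalg.norm(B-A),'yaw',np.arctan2(*(B-A)[1::-1]))
d((353,158),(393,293),6); d((247,193),(353,158),6); d((247,193),(293,320),6)
d((271,221),(335,201),75); d((335,201),(369,312),75)
cv2.imwrite('pics/w2c.png',cv2.convertScaleAbs(cv2.resize(c['color'][150:330,230:410,::-1],(600,600),interpolation=cv2.INTER_CUBIC),alpha=1.5))
```

```text
red@125 ((490.13323974609375, 171.13372802734375), (13.40832805633545, 59.30316925048828), 86.32943725585938) (298, 208, 30, 107)
[444.79 202.48   6.  ] [557.62 237.98   6.  ] 118.28119604447478 yaw 0.30481380412554415
[471.23 118.88   6.  ] [444.79 202.48   6.  ] 87.68361921107886 yaw 1.8771740645756543
[471.23 118.88   6.  ] [581.83 152.63   6.  ] 115.63365058627251 yaw 0.2961988733299192
[478.57 144.69  75.  ] [466.07 185.5   75.  ] 42.683389612453176 yaw 1.867994147306383
[466.07 185.5   75.  ] [542.49 208.79  75.  ] 79.89200730712712 yaw 0.29581609272796033
```

View pics/w2c.png

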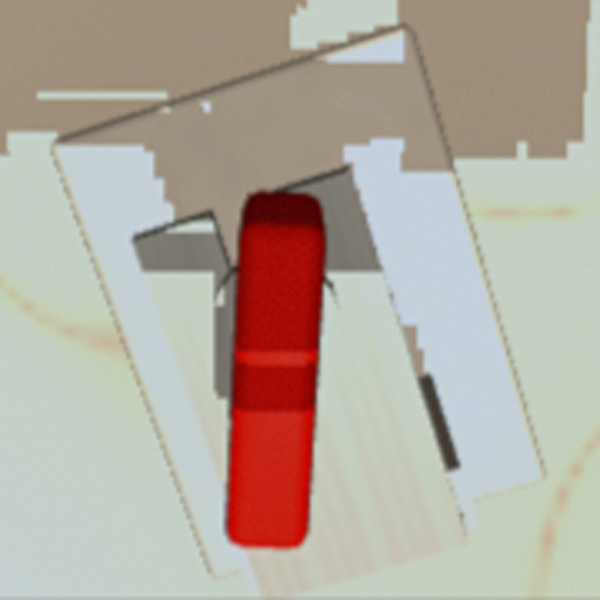

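Seat is about (495,172) at yaw 0.30. The handle's centre is about (492,171.5) with yaw −0.055, and the sizes agree with those given. Next I descend and grip.

```bash
python3 -m creep '[{"hand":1,"tx":0.0005,"ty":-0.0013,"tz":0,"spin":2.5},{"hand":1,"tx":0,"ty":0,"tz":0.03,"spin":0},{"hand":1,"tx":0,"ty":0,"tz":0.03,"spin":0},{"hand":1,"tx":0,"ty":0,"tz":0.02,"spin":0},{"hand":1,"tx":0,"ty":0,"tz":0.007,"spin":0}]'
python3 -m creep '[{"hand":1,"tx":0,"ty":0,"tz":0,"spin":0},{"hand":0,"tx":0,"ty":0,"tz":0,"spin":0},{"hand":0,"tx":0,"ty":0,"tz":0,"spin":0},{"hand":0,"tx":0,"ty":0,"tz":0,"spin":0},{"hand":0,"tx":0,"ty":0,"tz":0,"spin":0}]'
python3 -m creep '[{"hand":0,"tx":0,"ty":0,"tz":0,"spin":0},{"hand":0,"tx":0,"ty":0,"tz":0,"spin":0},{"hand":0,"tx":0,"ty":0,"tz":0,"spin":0},{"hand":0,"tx":0,"ty":0,"tz":0,"spin":0},{"hand":0,"tx":0,"ty":0,"tz":0,"spin":0}]'
```

```text
time: 2.82
tool_pos: [491.7, 171.5, 103.7]
tcp_rot: [3.142, -0.0, 3.087]
contact_force: [-0.1, -0.2, -0.0]
grip_width: 92.0
finger_force: 0.0
time: 3.45
tool_pos: [491.9, 171.1, 103.9]
tcp_rot: [3.141, 0.0, 3.086]
contact_force: [1.3, 0.5, 0.6]
grip_width: 56.5
finger_force: 0.0
time: 4.08
tool_pos: [491.8, 171.0, 103.7]
tcp_rot: [3.142, -0.0, 3.086]
contact_force: [-0.1, -0.0, 0.1]
grip_width: 13.8
finger_force: 30.0
```

```bash
python3 -m creep '[{"hand":0,"tx":0,"ty":0,"tz":-0.0065,"spin":0},{"hand":0,"tx":0,"ty":0,"tz":0,"spin":0},{"hand":0,"tx":0,"ty":0,"tz":0,"spin":0}]'
python3 -m creep '[{"hand":0,"tx":0.0117,"ty":-0.0044,"tz":0,"spin":0},{"hand":0,"tx":0.0117,"ty":-0.0044,"tz":0,"spin":0},{"hand":0,"tx":0.0117,"ty":-0.0044,"tz":0,"spin":0},{"hand":0,"tx":0.0117,"ty":-0.0044,"tz":0,"spin":0},{"hand":0,"tx":0.0117,"ty":-0.0044,"tz":0,"spin":0}]'
python3 -m creep '[{"hand":0,"tx":0,"ty":0,"tz":0,"spin":0},{"hand":0,"tx":0,"ty":0,"tz":-0.04,"spin":0},{"hand":0,"tx":0,"ty":0,"tz":-0.04,"spin":0},{"hand":0,"tx":0,"ty":0,"tz":0,"spin":0},{"hand":0,"tx":0,"ty":0,"tz":0,"spin":0}]'
python3 - <<'E'
from h import *
np.set_printoptions(precision=2,suppress=True)
go([590,-150,195],2.985); go([526,-147,195],2.985)
E
```

```text
time: 4.45
tool_pos: [491.8, 171.1, 110.3]
tcp_rot: [3.141, 0.0, 3.086]
contact_force: [-0.4, -0.2, -1.8]
grip_width: 13.7
finger_force: 30.0
time: 5.08
tool_pos: [431.4, 152.0, 110.3]
tcp_rot: [3.142, 0.0, 3.086]
contact_force: [1.0, -0.1, -0.4]
grip_width: 13.7
finger_force: 30.0
time: 5.7
tool_pos: [432.0, 152.3, 189.6]
tcp_rot: [-3.142, -0.001, 3.086]
contact_force: [-0.9, -0.5, -2.0]
grip_width: 13.8
finger_force: 30.0
spin 5.8 deg, then tx -203.2 ty -273.9 tz -5.4 mm
spin 5.8 deg, then tx -139.6 ty -281.0 tz -5.4 mm
```

```bash
python3 -m creep '[{"hand":0,"tx":0,"ty":0,"tz":0,"spin":5.8},{"hand":0,"tx":-0.037,"ty":-0.05,"tz":0,"spin":0},{"hand":0,"tx":-0.037,"ty":-0.05,"tz":0,"spin":0},{"hand":0,"tx":-0.037,"ty":-0.05,"tz":0,"spin":0},{"hand":0,"tx":-0.037,"ty":-0.05,"tz":0,"spin":0}]'
python3 -m creep '[{"hand":0,"tx":-0.037,"ty":-0.05,"tz":0,"spin":0},{"hand":0,"tx":-0.004,"ty":-0.024,"tz":0,"spin":0},{"hand":0,"tx":0,"ty":0,"tz":0,"spin":0},{"hand":0,"tx":0,"ty":0,"tz":0,"spin":0},{"hand":0,"tx":0,"ty":0,"tz":0,"spin":0}]'
python3 - <<'E'
from h import *
np.set_printoptions(precision=2,suppress=True)
c=cap('wrist','w3.png'); o=get_obs(); print(o['tool_pos'],o['tcp_rot'],proj(c,[526,-147,72]))
E
```

```text
time: 6.32
tool_pos: [547.3, -70.0, 188.3]
tcp_rot: [3.141, -0.003, 2.985]
contact_force: [0.7, 0.3, -1.3]
grip_width: 13.7
finger_force: 30.0
time: 6.95
tool_pos: [576.0, -146.5, 189.9]
tcp_rot: [3.141, -0.001, 2.986]
contact_force: [-0.5, -0.3, -0.7]
grip_width: 13.8
finger_force: 30.0
[ 576.12 -146.55  190.13] [ 3.14 -0.    2.99] [302.37 165.2 ]
```

View pics/w3.png

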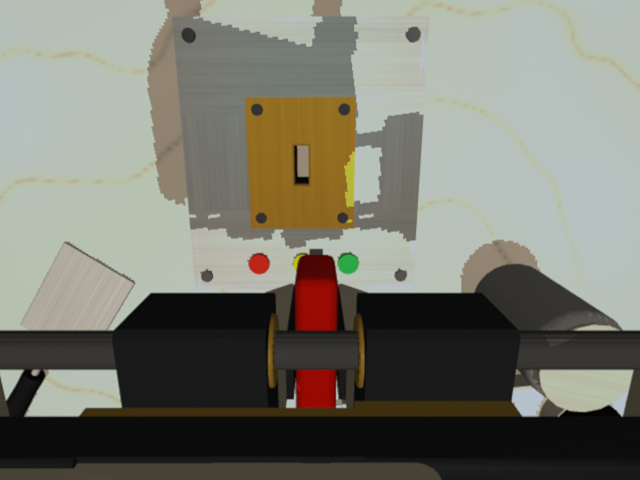

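The keyhole slot is at about (302,164) and the brass plate spans (248..356, 98..228), with the key's blade tip showing near (316,252). The box edges and slot come out close to vertical in the image.

Run:
```python
from h import *
np.set_printoptions(precision=2,suppress=True)
c=cap('wrist'); I=c['color']; hsv=cv2.cvtColor(I,cv2.COLOR_RGB2HSV)
m=cv2.inRange(hsv,np.array((12,120,60)),np.array((32,255,255)));m[:90]=0;m[240:]=0
k=max(cv2.findContours(m,0,cv2.CHAIN_APPROX_NONE)[0],key=cv2.contourArea)
w=np.array([onz(c,*q[0],72)[:2] for q in k],np.float32); r=cv2.minAreaRect(w);print('brass',r)
roi=np.zeros_like(m);roi[135:195,285:320]=255
h=cv2.bitwise_and(cv2.bitwise_not(m),roi)
k=max(cv2.findContours(h,0,cv2.CHAIN_APPROX_NONE)[0],key=cv2.contourArea)
w=np.array([onz(c,*q[0],72)[:2] for q in k],np.float32); r=cv2.minAreaRect(w);print('hole',r,cv2.boundingRect(k),cv2.minAreaRect(k))
for a,b in [((189,35),(207,276)),((413,34),(400,275)),((189,35),(413,34)),((207,276),(400,275))]:
    A,B=onz(c,*a,64),onz(c,*b,64);print(A[:2],B[:2],np.linalg.norm(A-B),np.arctan2(*(B-A)[1::-1]))
o=get_obs();p=o['tool_pos'];print('tip pred',proj(c,[p[0],p[1],p[2]-71]))
cv2.imwrite('pics/w3c.png',cv2.convertScaleAbs(cv2.resize(I[130:280,240:390,::-1],(600,600),interpolation=cv2.INTER_CUBIC),alpha=1.5))
```

```text
brass ((525.7313232421875, -147.85433959960938), (65.98030853271484, 79.23079681396484), 81.20941925048828)
hole ((525.5014038085938, -147.6087646484375), (8.124671936035156, 23.205528259277344), 80.89293670654297) (295, 145, 14, 39) ((301.5, 164.0), (38.0, 13.0), 90.0)
[ 441.89 -201.2 ] [ 590.79 -224.18] 150.66387754748644 -0.15314803809860608
[461.59 -70.81] [610.36 -93.45] 150.4831901183935 -0.15099364836806756
[ 441.89 -201.2 ] [461.59 -70.81] 131.86859022040474 1.4208770046488124
[ 590.79 -224.18] [610.36 -93.45] 132.19349476678894 1.4222385619778473
tip pred [315.4  265.47]
```

View pics/w3c.png

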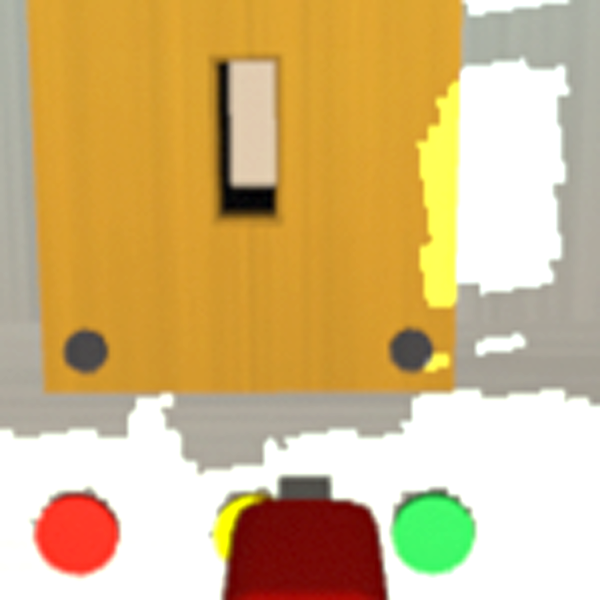

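Run:
```python
from h import *
np.set_printoptions(precision=2,suppress=True)
c=cap('wrist'); o=get_obs();p=o['tool_pos'];y=o['tcp_rot'][2]
tx=np.array([np.cos(y),np.sin(y),0]);ty=np.array([np.sin(y),-np.cos(y),0])
for uv,z,off in [((316.2,249),p[2]-70.8,11),((316.7,255),p[2]-8.8,28)]:
    X=onz(c,*uv,z)-np.array([*p[:2],z])-off*tx; print('offset tool x,y',X@tx,X@ty)
g=np.array([525.5,-147.6,0]); print(y,(g-p)@tx,(g-p)@ty)
for n,(x,yy) in {'scene':(250,130),'side':(280,220)}.items(): cap(n,'pre_'+n+'.png')
```

```text
offset tool x,y -1.6830530639815025 0.4418798840345845
offset tool x,y -2.730814633909227 0.5401385232858062
2.9862566400190356 50.0281345881917 -8.546907205042462
```

```bash
python3 -m creep '[{"hand":0,"tx":0.026,"ty":-0.0045,"tz":0,"spin":0},{"hand":0,"tx":0.026,"ty":-0.0045,"tz":0,"spin":0},{"hand":0,"tx":0,"ty":0,"tz":0.022,"spin":0},{"hand":0,"tx":0,"ty":0,"tz":0.021,"spin":0},{"hand":0,"tx":0,"ty":0,"tz":0,"spin":0}]'
python3 -m creep '[{"hand":0,"tx":0,"ty":0,"tz":0,"spin":0},{"hand":0,"tx":0,"ty":0,"tz":0,"spin":0}]'
python3 - <<'E'
from h import *
w=cap('wrist'); s=cap('side'); c=cap('scene')
print(get_obs()['tool_pos'],proj(w,[525.5,-147.6,72]),proj(s,[525.5,-147.6,72]),proj(c,[525.5,-147.6,72]))
def crop(c,z):
    u,v=proj(c,[525.5,-147.6,z]).astype(int); v=min(v,440); return cv2.resize(c['color'][v-40:v+40,u-40:u+40,::-1],(400,400),interpolation=cv2.INTER_CUBIC)
cv2.imwrite('pics/c4.png',cv2.convertScaleAbs(np.hstack([crop(w,72),crop(s,80)]),alpha=1.4))
E
```

```text
time: 7.82
tool_pos: [522.5, -148.1, 146.1]
tcp_rot: [3.141, -0.003, 2.985]
contact_force: [-0.7, -0.7, -0.5]
grip_width: 13.9
finger_force: 30.0
time: 8.07
tool_pos: [524.0, -148.8, 148.2]
tcp_rot: [-3.141, 0.002, 2.985]
contact_force: [0.4, -0.5, -1.2]
grip_width: 13.8
finger_force: 30.0
[ 523.720865   -148.66063332  147.76657512] [318.21493779 264.18769375] [343.54909678 299.708317  ] [306.39355029 187.03475197]
```

View pics/c4.png

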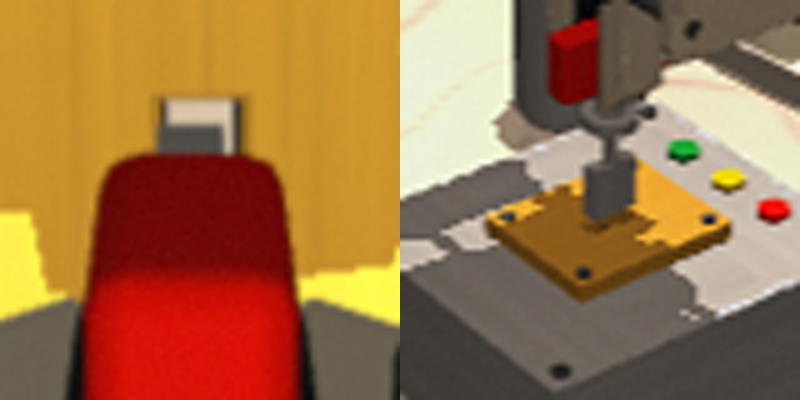

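The wrist view shows the blade (157–223) about 1.2 mm left of the slot's centre (162–240 in the crop), and it is lined up along x to about 0.5 mm. The side view shows the key upright, just above the slot.

```bash
python3 -m creep '[{"hand":0,"tx":0.0005,"ty":0.0012,"tz":0,"spin":0},{"hand":0,"tx":0,"ty":0,"tz":0,"spin":0},{"hand":0,"tx":0,"ty":0,"tz":0.003,"spin":0},{"hand":0,"tx":0,"ty":0,"tz":0.003,"spin":0},{"hand":0,"tx":0,"ty":0,"tz":0,"spin":0}]'
python3 -m creep '[{"hand":0,"tx":0,"ty":0,"tz":0.002,"spin":0},{"hand":0,"tx":0,"ty":0,"tz":0.002,"spin":0},{"hand":0,"tx":0,"ty":0,"tz":0,"spin":0},{"hand":0,"tx":0,"ty":0,"tz":0,"spin":0}]'
```

```text
time: 8.85
tool_pos: [523.3, -147.4, 140.9]
tcp_rot: [3.141, 0.0, 2.985]
contact_force: [1.8, -0.2, -2.0]
grip_width: 13.7
finger_force: 30.0
time: 9.35
tool_pos: [523.2, -147.3, 137.1]
tcp_rot: [3.142, 0.0, 2.985]
contact_force: [1.8, -0.8, -1.4]
grip_width: 13.9
finger_force: 30.0
```

It has entered freely, with the tip about 6 mm below the plate top. I'll push on to home.

```bash
python3 -m creep '[{"hand":0,"tx":0,"ty":0,"tz":0.006,"spin":0},{"hand":0,"tx":0,"ty":0,"tz":0.006,"spin":0},{"hand":0,"tx":0,"ty":0,"tz":0.006,"spin":0},{"hand":0,"tx":0,"ty":0,"tz":0,"spin":0}]'
python3 -m creep '[{"hand":0,"tx":0,"ty":0,"tz":0.006,"spin":0},{"hand":0,"tx":0,"ty":0,"tz":0.005,"spin":0},{"hand":0,"tx":0,"ty":0,"tz":0.004,"spin":0},{"hand":0,"tx":0,"ty":0,"tz":0,"spin":0}]'
```

```text
time: 9.85
tool_pos: [523.3, -147.3, 118.6]
tcp_rot: [3.141, 0.0, 2.985]
contact_force: [3.9, 0.6, -2.9]
grip_width: 13.9
finger_force: 30.0
time: 10.35
tool_pos: [523.3, -147.3, 103.8]
tcp_rot: [3.141, 0.0, 2.985]
contact_force: [4.7, -1.4, -4.2]
grip_width: 13.8
finger_force: 30.0
```

```bash
python3 -m creep '[{"hand":0,"tx":-0.0005,"ty":0,"tz":0.002,"spin":0},{"hand":0,"tx":0,"ty":0,"tz":0.001,"spin":0},{"hand":0,"tx":0,"ty":0,"tz":0,"spin":0},{"hand":0,"tx":0,"ty":0,"tz":0,"spin":0}]'
python3 -m creep '[{"hand":0,"tx":0,"ty":0,"tz":0.001,"spin":0},{"hand":0,"tx":0,"ty":0,"tz":0,"spin":0},{"hand":0,"tx":0,"ty":0,"tz":0,"spin":0}]'
```

```text
time: 10.85
tool_pos: [523.5, -147.3, 101.1]
tcp_rot: [3.141, -0.0, 2.985]
contact_force: [2.1, -1.3, -2.5]
grip_width: 13.8
finger_force: 30.0
time: 11.22
tool_pos: [523.5, -147.4, 100.7]
tcp_rot: [3.142, 0.0, 2.985]
contact_force: [-0.1, 0.6, 5.0]
grip_width: 13.9
finger_force: 30.0
```

```bash
python3 -m creep '[{"hand":0,"tx":0,"ty":0.0002,"tz":0,"spin":5},{"hand":0,"tx":0,"ty":0.00035,"tz":0,"spin":10},{"hand":0,"tx":0,"ty":0.00035,"tz":0,"spin":10},{"hand":0,"tx":0,"ty":0,"tz":0,"spin":0}]'; python3 -c "
from h import *
print(get_obs()['moment'])"
python3 -m creep '[{"hand":0,"tx":0,"ty":0.00035,"tz":0,"spin":10},{"hand":0,"tx":0,"ty":0.00035,"tz":0,"spin":10},{"hand":0,"tx":0,"ty":0.00035,"tz":0,"spin":10},{"hand":0,"tx":0,"ty":0.00035,"tz":0,"spin":10},{"hand":0,"tx":0,"ty":0,"tz":0,"spin":0}]'; python3 -c "
from h import *
print(get_obs()['moment'])"
```

```text
time: 11.72
tool_pos: [524.1, -146.4, 100.7]
tcp_rot: [3.141, 0.001, 2.549]
contact_force: [0.8, 0.7, 5.8]
grip_width: 14.1
finger_force: 30.0
[ 0.16369515 -0.25152984 -0.00791465]
time: 12.35
tool_pos: [525.5, -145.4, 100.7]
tcp_rot: [3.14, 0.0, 1.854]
contact_force: [3.3, 1.9, 5.6]
grip_width: 13.8
finger_force: 30.0
[ 0.32476814 -0.54397776 -0.01635568]
```

```bash
python3 -m creep '[{"hand":0,"tx":0,"ty":0.00025,"tz":0,"spin":7},{"hand":0,"tx":0,"ty":0.00025,"tz":0,"spin":6},{"hand":0,"tx":0,"ty":0,"tz":0,"spin":0},{"hand":0,"tx":0,"ty":0,"tz":0,"spin":0}]'; python3 -c "
from h import *
print(get_obs()['moment'],get_obs()['tau'])"
python3 -m creep '[{"hand":0,"tx":0,"ty":0,"tz":0,"spin":1.5},{"hand":0,"tx":0,"ty":0,"tz":0,"spin":0},{"hand":0,"tx":0,"ty":0,"tz":0,"spin":0}]'; python3 -c "
from h import *
print(get_obs()['moment'],get_obs()['tau'])"
```

```text
time: 12.85
tool_pos: [526.1, -145.3, 100.7]
tcp_rot: [3.14, -0.0, 1.63]
contact_force: [4.2, 2.5, 6.4]
grip_width: 13.8
finger_force: 30.0
[ 0.40547737 -0.62080057  0.01835202] [-1.73810910e+00 -4.46915889e+01 -1.70470655e+01 -9.21517164e-01
  8.31073690e-01  3.00672906e-02]
time: 13.22
tool_pos: [526.1, -145.4, 100.7]
tcp_rot: [3.14, 0.0, 1.604]
contact_force: [3.2, 2.4, 5.0]
grip_width: 13.9
finger_force: 30.0
[ 0.4379284  -0.68547421  0.08444463] [ -1.83978617 -44.76279974 -16.98408723  -0.89515094   0.89493452
   0.10979324]
```

```bash
python3 -m creep '[{"hand":0,"tx":0,"ty":0,"tz":0,"spin":1.5},{"hand":0,"tx":0,"ty":0,"tz":0,"spin":1},{"hand":0,"tx":0,"ty":0,"tz":0,"spin":0},{"hand":0,"tx":0,"ty":0,"tz":0,"spin":0}]'; python3 -c "
from h import *
print(get_obs()['moment'],get_obs()['tau'][5])"
```

```text
time: 13.72
tool_pos: [526.2, -145.3, 100.7]
tcp_rot: [3.14, 0.0, 1.561]
contact_force: [4.6, 2.8, 5.2]
grip_width: 13.7
finger_force: 30.2
[ 0.37136176 -0.75327433  0.54293029] 0.5628012120723724
```

There's 0.54 N m resisting, so the barrel is at its hard stop. Turning back now.

```bash
python3 -m creep '[{"hand":0,"tx":0,"ty":-0.00025,"tz":0,"spin":-10},{"hand":0,"tx":0,"ty":-0.00035,"tz":0,"spin":-10},{"hand":0,"tx":0,"ty":-0.00035,"tz":0,"spin":-10},{"hand":0,"tx":0,"ty":-0.00035,"tz":0,"spin":-10},{"hand":0,"tx":0,"ty":-0.00035,"tz":0,"spin":-10}]'
python3 -m creep '[{"hand":0,"tx":0,"ty":-0.00035,"tz":0,"spin":-10},{"hand":0,"tx":0,"ty":-0.00035,"tz":0,"spin":-10},{"hand":0,"tx":0,"ty":-0.0003,"tz":0,"spin":-10},{"hand":0,"tx":0,"ty":-0.0001,"tz":0,"spin":-4},{"hand":0,"tx":0,"ty":0,"tz":0,"spin":0}]'; python3 -c "
from h import *
print(get_obs()['moment'],get_obs()['tau'][5])"
python3 -m creep '[{"hand":0,"tx":0,"ty":0,"tz":0,"spin":-1.5},{"hand":0,"tx":0,"ty":0,"tz":0,"spin":0},{"hand":0,"tx":0,"ty":0,"tz":0,"spin":0}]'; python3 -c "
from h import *
print(get_obs()['moment'],get_obs()['tau'][5])"
```

```text
time: 14.35
tool_pos: [524.3, -146.1, 100.7]
tcp_rot: [3.141, 0.001, 2.437]
contact_force: [2.7, 2.0, 6.6]
grip_width: 13.7
finger_force: 30.0
time: 14.98
tool_pos: [523.6, -147.5, 100.7]
tcp_rot: [-3.141, 0.001, 3.026]
contact_force: [2.3, 0.0, 6.5]
grip_width: 13.5
finger_force: 30.0
[ 0.00796373 -0.42647576 -0.03892543] -0.33738724887371063
time: 15.35
tool_pos: [523.6, -147.5, 100.7]
tcp_rot: [-3.141, 0.001, 3.051]
contact_force: [2.5, -0.8, 6.0]
grip_width: 13.9
finger_force: 30.0
[-0.0742116  -0.3449805  -0.06456984] -0.09842440020292997
```

```bash
python3 -m creep '[{"hand":0,"tx":0,"ty":0,"tz":0,"spin":-1.5},{"hand":0,"tx":0,"ty":0,"tz":0,"spin":0},{"hand":0,"tx":0,"ty":0,"tz":0,"spin":0}]'; python3 -c "
from h import *
print(get_obs()['moment'],get_obs()['tau'][5])"
python3 -m creep '[{"hand":0,"tx":0,"ty":0,"tz":0,"spin":-1},{"hand":0,"tx":0,"ty":0,"tz":0,"spin":0},{"hand":0,"tx":0,"ty":0,"tz":0,"spin":0}]'; python3 -c "
from h import *
print(get_obs()['moment'],get_obs()['tau'][5])"
```

```text
time: 15.72
tool_pos: [523.6, -147.5, 100.7]
tcp_rot: [-3.141, 0.001, 3.077]
contact_force: [3.0, -0.7, 6.1]
grip_width: 13.9
finger_force: 30.0
[-0.13023564 -0.39159028 -0.10246471] -0.09985155193135142
time: 16.1
tool_pos: [523.6, -147.6, 100.7]
tcp_rot: [-3.141, 0.001, 3.095]
contact_force: [2.0, 0.4, 5.7]
grip_width: 14.0
finger_force: 30.0
[-0.17717195 -0.34073089 -0.18268729] -0.21132575813680887
```

```bash
python3 -m creep '[{"hand":0,"tx":0,"ty":0,"tz":0,"spin":-1},{"hand":0,"tx":0,"ty":0,"tz":0,"spin":0},{"hand":0,"tx":0,"ty":0,"tz":0,"spin":0}]'; python3 -c "
from h import *
print(get_obs()['moment'],get_obs()['tau'][5])"
```

```text
time: 16.48
tool_pos: [523.6, -147.6, 100.7]
tcp_rot: [-3.141, 0.001, 3.112]
contact_force: [1.3, -0.2, 6.1]
grip_width: 13.9
finger_force: 30.1
[-0.14575614 -0.29107849 -0.39046574] -0.4072409402579069
```

Hard stop at home felt (−0.39 N m). Next I centre the key in the slot's play and withdraw.

```bash
python3 -m creep '[{"hand":0,"tx":0,"ty":0,"tz":0,"spin":7},{"hand":0,"tx":0,"ty":0,"tz":0,"spin":0},{"hand":0,"tx":0,"ty":0,"tz":-0.002,"spin":0},{"hand":0,"tx":0,"ty":0,"tz":0,"spin":0}]'
python3 -m creep '[{"hand":0,"tx":0,"ty":0,"tz":-0.006,"spin":0},{"hand":0,"tx":0,"ty":0,"tz":-0.006,"spin":0},{"hand":0,"tx":0,"ty":0,"tz":-0.006,"spin":0},{"hand":0,"tx":0,"ty":0,"tz":0,"spin":0}]'
```

```text
time: 16.98
tool_pos: [523.4, -147.2, 102.0]
tcp_rot: [-3.141, 0.0, 2.987]
contact_force: [3.4, -0.3, -1.5]
grip_width: 13.8
finger_force: 30.0
time: 17.48
tool_pos: [523.3, -147.0, 120.9]
tcp_rot: [-3.141, 0.0, 2.985]
contact_force: [2.2, 0.7, 0.1]
grip_width: 14.1
finger_force: 30.0
```

```bash
python3 -m creep '[{"hand":0,"tx":0,"ty":0,"tz":-0.01,"spin":0},{"hand":0,"tx":0,"ty":0,"tz":-0.015,"spin":0},{"hand":0,"tx":0,"ty":0,"tz":-0.02,"spin":0},{"hand":0,"tx":0,"ty":0,"tz":-0.025,"spin":0},{"hand":0,"tx":0,"ty":0,"tz":0,"spin":0}]'
python3 -m creep '[{"hand":0,"tx":0,"ty":0,"tz":0,"spin":-5.8},{"hand":0,"tx":0,"ty":0,"tz":0,"spin":0}]'
python3 - <<'E'
from h import *
go([432,152.3,190],3.086)
c=cap('wrist','w5.png'); p=get_obs()['tool_pos']; print(p)
I=c['color'];cv2.imwrite('pics/w5c.png',cv2.convertScaleAbs(cv2.resize(I[100:300,220:420,::-1],(600,600),interpolation=cv2.INTER_CUBIC),alpha=1.5))
E
```

```text
time: 18.1
tool_pos: [523.6, -147.2, 192.4]
tcp_rot: [-3.141, 0.003, 2.985]
contact_force: [0.6, -0.5, -0.8]
grip_width: 13.5
finger_force: 30.0
time: 18.35
tool_pos: [522.5, -146.7, 189.4]
tcp_rot: [3.141, -0.002, 3.086]
contact_force: [-0.3, 0.5, -1.5]
grip_width: 13.8
finger_force: 30.0
spin -0.0 deg, then tx 106.9 ty 293.5 tz -0.6 mm
[ 522.60153729 -146.7294214   189.40145124]
```

View pics/w5c.png

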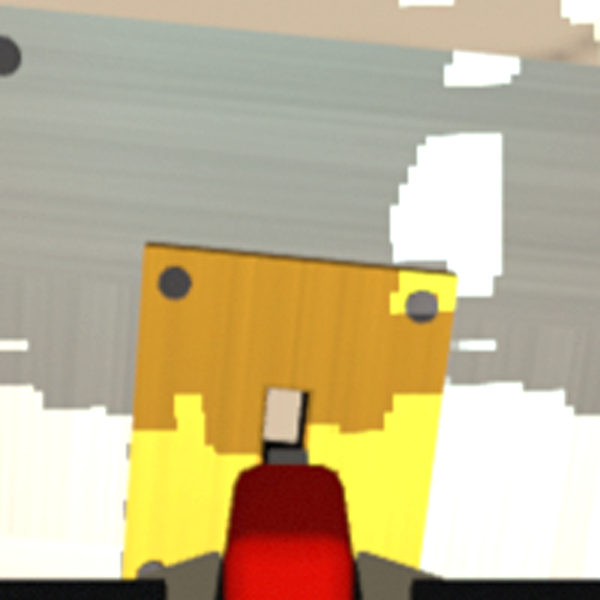

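The key was withdrawn. Its blade still sits at about (315,249), the same place in the hand as before, so the grasp did not shift. Now back to the point in front of the stand's mouth.

```bash
python3 -m creep '[{"hand":0,"tx":0.0178,"ty":0.0489,"tz":0,"spin":0},{"hand":0,"tx":0.0178,"ty":0.0489,"tz":0,"spin":0},{"hand":0,"tx":0.0178,"ty":0.0489,"tz":0,"spin":0},{"hand":0,"tx":0.0178,"ty":0.0489,"tz":0,"spin":0},{"hand":0,"tx":0.0178,"ty":0.0489,"tz":0,"spin":0}]'
python3 -m creep '[{"hand":0,"tx":0.0178,"ty":0.0489,"tz":0,"spin":0},{"hand":0,"tx":0,"ty":0,"tz":0,"spin":0},{"hand":0,"tx":0,"ty":0,"tz":0,"spin":0},{"hand":0,"tx":0,"ty":0,"tz":0,"spin":0}]'
python3 -c "
from h import *
go([432,152.3,110.3],3.086)"
```

```text
time: 19.02
tool_pos: [447.0, 103.4, 189.9]
tcp_rot: [-3.142, -0.001, 3.084]
contact_force: [1.2, 1.0, -1.1]
grip_width: 13.9
finger_force: 30.0
time: 19.52
tool_pos: [433.3, 150.8, 190.1]
tcp_rot: [-3.141, -0.0, 3.084]
contact_force: [0.8, -0.2, -1.7]
grip_width: 13.6
finger_force: 30.0
spin -0.1 deg, then tx 1.3 ty 1.4 tz 79.8 mm
```

```bash
python3 -m creep '[{"hand":0,"tx":0.0013,"ty":0.0014,"tz":0,"spin":0},{"hand":0,"tx":0,"ty":0,"tz":0.04,"spin":0},{"hand":0,"tx":0,"ty":0,"tz":0.0395,"spin":0},{"hand":0,"tx":0,"ty":0,"tz":0,"spin":0},{"hand":0,"tx":0,"ty":0,"tz":0,"spin":0}]'
python3 -c "
from h import *
cap('side','s6.png'); c=cap('wrist'); go([491.8,171.1,110.3],3.086)
I=c['color'];s=cap('side');u,v=proj(s,[450,158,80]).astype(int)
cv2.imwrite('pics/c6.png',cv2.convertScaleAbs(np.hstack([cv2.resize(I[150:350,220:420,::-1],(400,400)),cv2.resize(s['color'][v-50:v+50,u-50:u+50,::-1],(400,400),interpolation=2)]),alpha=1.4))"
```

```text
time: 20.15
tool_pos: [432.6, 153.2, 111.8]
tcp_rot: [3.141, 0.001, 3.086]
contact_force: [0.7, -0.0, -1.0]
grip_width: 13.7
finger_force: 30.0
spin -0.0 deg, then tx -57.8 ty 21.0 tz 2.0 mm
```

View pics/c6.png

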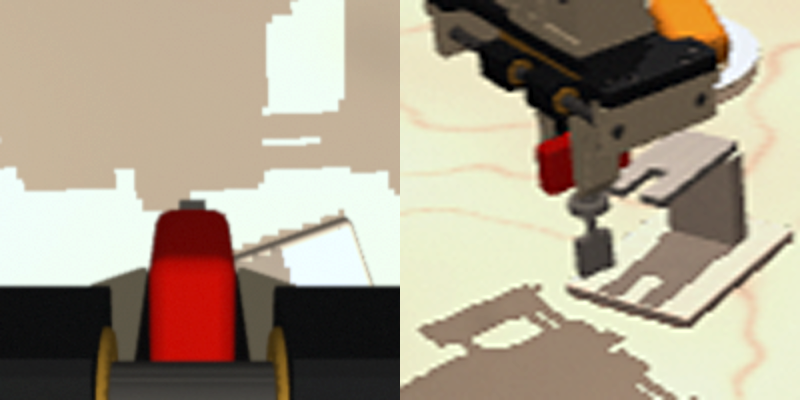

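The side view shows the key upright in front of the slot's mouth, with its collar just above fork level. Now inserting.

```bash
python3 -m creep '[{"hand":0,"tx":-0.0116,"ty":0.0042,"tz":0.001,"spin":0},{"hand":0,"tx":-0.0116,"ty":0.0042,"tz":0,"spin":0},{"hand":0,"tx":-0.0116,"ty":0.0042,"tz":0,"spin":0},{"hand":0,"tx":0,"ty":0,"tz":0,"spin":0},{"hand":0,"tx":0,"ty":0,"tz":0,"spin":0}]'
python3 -c "
from h import *
go([491.8,171.1,110.3],3.086)"
```

```text
time: 20.92
tool_pos: [466.8, 163.9, 109.4]
tcp_rot: [-3.141, -0.001, 3.086]
contact_force: [0.3, 0.4, -1.2]
grip_width: 13.7
finger_force: 30.0
spin 0.0 deg, then tx -24.6 ty 8.5 tz -0.9 mm
```

```bash
python3 -m creep '[{"hand":0,"tx":-0.0123,"ty":0.0042,"tz":0,"spin":0},{"hand":0,"tx":-0.0123,"ty":0.0042,"tz":0,"spin":0},{"hand":0,"tx":0,"ty":0,"tz":0,"spin":0},{"hand":0,"tx":0,"ty":0,"tz":0,"spin":0}]'
python3 -m creep '[{"hand":0,"tx":0,"ty":0,"tz":0.002,"spin":0},{"hand":0,"tx":0,"ty":0,"tz":0.002,"spin":0},{"hand":0,"tx":0,"ty":0,"tz":0.001,"spin":0},{"hand":0,"tx":0,"ty":0,"tz":0,"spin":0},{"hand":0,"tx":0,"ty":0,"tz":0,"spin":0}]'
```

```text
time: 21.42
tool_pos: [491.9, 171.0, 109.5]
tcp_rot: [-3.141, -0.001, 3.086]
contact_force: [-0.2, -0.1, -1.7]
grip_width: 14.0
finger_force: 30.0
time: 22.05
tool_pos: [492.2, 171.0, 104.8]
tcp_rot: [3.141, 0.0, 3.086]
contact_force: [-1.3, -0.0, -1.2]
grip_width: 13.8
finger_force: 30.0
```

```bash
python3 -m creep '[{"hand":0,"tx":0,"ty":0,"tz":0.001,"spin":0},{"hand":0,"tx":0,"ty":0,"tz":0,"spin":0},{"hand":0,"tx":0,"ty":0,"tz":0,"spin":0}]'
python3 -m creep '[{"hand":0,"tx":0,"ty":0,"tz":0.0005,"spin":0},{"hand":0,"tx":0,"ty":0,"tz":0,"spin":0},{"hand":0,"tx":0,"ty":0,"tz":0,"spin":0}]'
```

```text
time: 22.42
tool_pos: [492.2, 171.0, 103.7]
tcp_rot: [3.142, 0.0, 3.086]
contact_force: [-0.6, 0.5, -0.5]
grip_width: 13.7
finger_force: 30.0
time: 22.8
tool_pos: [492.3, 171.0, 103.7]
tcp_rot: [3.141, 0.001, 3.086]
contact_force: [-1.6, -0.9, 6.2]
grip_width: 13.7
finger_force: 30.0
```

Collar is seated on the fork (6 N upward). I'll ease off 0.5 mm, open and retreat straight up.

```bash
python3 -m creep '[{"hand":0,"tx":0,"ty":0,"tz":-0.0004,"spin":0},{"hand":0,"tx":0,"ty":0,"tz":0,"spin":0},{"hand":0.25,"tx":0,"ty":0,"tz":0,"spin":0},{"hand":0.4,"tx":0,"ty":0,"tz":0,"spin":0},{"hand":0.6,"tx":0,"ty":0,"tz":0,"spin":0}]'
python3 -m creep '[{"hand":0.8,"tx":0,"ty":0,"tz":0,"spin":0},{"hand":0.8,"tx":0,"ty":0,"tz":0,"spin":0},{"hand":0.8,"tx":0,"ty":0,"tz":0,"spin":0},{"hand":0.8,"tx":0,"ty":0,"tz":0,"spin":0},{"hand":0.8,"tx":0,"ty":0,"tz":0,"spin":0}]'
python3 -m creep '[{"hand":0.8,"tx":0,"ty":0,"tz":-0.02,"spin":0},{"hand":0.8,"tx":0,"ty":0,"tz":-0.04,"spin":0},{"hand":0.8,"tx":0,"ty":0,"tz":-0.04,"spin":0},{"hand":0.8,"tx":0,"ty":0,"tz":0,"spin":0},{"hand":0.8,"tx":0,"ty":0,"tz":0,"spin":0}]'
python3 - <<'E'
from h import *
c=cap('wrist');s=cap('side');I=c['color'];u,v=proj(s,[495,172,90]).astype(int)
print(proj(c,[495,172,125]),proj(c,[495,172,75]))
cv2.imwrite('pics/c7.png',cv2.convertScaleAbs(np.hstack([cv2.resize(I[150:350,220:420,::-1],(400,400)),cv2.resize(s['color'][v-40:v+40,u-40:u+40,::-1],(400,400),interpolation=2)]),alpha=1.4))
E
```

```text
time: 23.42
tool_pos: [492.1, 171.0, 103.4]
tcp_rot: [3.142, -0.0, 3.086]
contact_force: [0.7, -0.1, -0.8]
grip_width: 38.4
finger_force: 0.0
time: 24.05
tool_pos: [492.2, 171.0, 103.6]
tcp_rot: [3.142, 0.0, 3.086]
contact_force: [-0.2, 0.4, -0.7]
grip_width: 73.5
finger_force: 0.0
time: 24.68
tool_pos: [491.7, 170.9, 203.0]
tcp_rot: [-3.141, -0.001, 3.086]
contact_force: [0.7, -0.1, -0.4]
grip_width: 73.6
finger_force: 0.0
[317.91299403 266.77151987] [317.55890934 242.78040496]
```

View pics/c7.png

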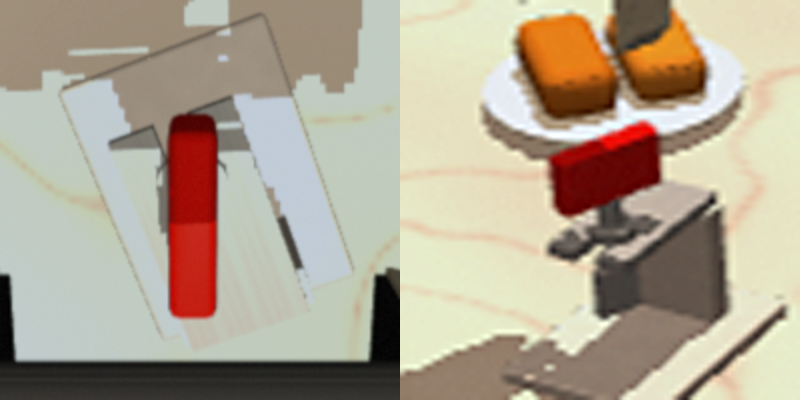

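The pictures show the key hanging upright in the slot with its collar on the fork, as at the start. The handle spans (170–217, 115–318) in the wrist crop, and the gripper is well clear.

```bash
python3 -m creep '[{"hand":0.8,"tx":0,"ty":0,"tz":0,"spin":0},{"hand":0.8,"tx":0,"ty":0,"tz":0,"spin":0},{"hand":0.8,"tx":0,"ty":0,"tz":0,"spin":0}]'; python3 -c "
from plant import close_job
print(close_job())"
```

```text
time: 25.15
tool_pos: [492.1, 171.0, 203.4]
tcp_rot: [-3.142, -0.0, 3.086]
contact_force: [0.5, 0.6, -0.1]
grip_width: 73.4
finger_force: 0.0
the job is handed in; nothing more can be done
None
```

The job is handed in at about 25 s of the 72 s allowed, though no verdict came back: I pushed the key home, turned it clockwise to its stop and back to its home stop, withdrew it, and hung it upright on its stand with the gripper clear; the arm kept away from the shaker, plate, tray and spatula.

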